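# Tip the front row of beads from the bead tray

### The arm

A 6-joint arm with a two-finger parallel gripper is mounted at the origin on the work surface. World frame = base frame: x ahead of the robot, y to its left, z up, the work surface at z = 0. Lengths are in m, angles in degrees, forces in N, time in s.
With the tool pointing down it reaches from about 0.3 to 0.75 m from the base axis. Payload 8.5 kg.
Tool frame: the origin (TCP) lies at the very end of the fingers, on their centre line; the grasp point (between the pads) lies 19 mm behind it; x points along the fingers, y is the direction in which the jaws open and shut, and the axes are right-handed (so a half turn about x gives the same grasp; the last joint's range is limited). The gripper opens to 85 mm and grips with 20 to 120 N. Pads are 22 mm wide; open, the fingers measure 114 mm over their backs; the gripper's body (76 mm by 85 mm) begins 54 mm behind the grasp point. The pads swing forward as they close: fully open they stand 13 mm farther back than shut.
Start: joints at [-75.934, 21.807, 74.336, -0, 83.858, -12.336], TCP at [0.245, -0.493, 0.231] pointing down, gripper open.
Joint ranges: [-178.18, 178.18], [-50.72, 133.34], [12.68, 142.11], [-81.47, 261.47], [9.98, 163.14], [-165.26, 165.26]. Speed limits (degrees/s): [136.94, 136.94, 180, 180, 180, 180].

### API

Orientations are given as a 3x3 rotation matrix whose columns are the frame's x, y, z axes.
In Python, from rig import env, eyes, close_job gives the robot as it stands.
- The arm moves only by the shell command python3 -m pendant 'ROWS' [OPENING] [FORCE]. ROWS is a JSON object of lists of equal length, an entry for each row: "travel": the shift along the world's x, y, z in mm, a list of three; "delta_rot": the turn, a rotation vector about the world's x, y, z in rad, a list of three. In form: {"travel": [[x, y, z], ...], "delta_rot": [[wx, wy, wz], ...]}. A call has 1 to 20 rows; each row shifts and turns the commanded pose from where the row before left it; what a row does not reach is not made up. A row lasts 1/12 s, in which the tool goes at most 41.7 mm and 7.16 degrees, less where a joint would pass 70% of its speed; a pose out of reach is approached as far as the arm can. A call with a gripper value outside its range is refused whole. OPENING is the finger opening in mm, from 0 to 85.4, set as the call begins (- or left out, the last holds). The fingers move at their own pace and stop on an object; FORCE is the grip in N (left out, the last holds). Time passes only in rows, so rows that do not move let the fingers close. It gives the time, the measured TCP pose, the force and the opening at its end, in the units of the state.
- env.observe(): the state, without advancing time (a new reading comes with each control period).
- eyes.get_image(name): name is "side" or "top"; returns the picture (420x560x3 uint8, red, green, blue); there is no depth.
- eyes.camera_model(name): a dict with "vfov" (degrees; the focal length in pixels is half the picture's height over the tangent of half this angle, whatever the lens; pixels are square), "cx", "cy" (the principal point, pixels), "k1" (the pictures are not rectified: a ray, as slopes to the right and down, at radius r is drawn at 1 + k1 r^2 times it, then the intrinsics apply), "pose" (4x4, takes a point from camera to world coordinates). Camera axes: x right, y up, looking along -z (the intrinsics and any distortion apply to the point x, -y, -z); pixel columns grow to the right and rows downward; lengths in m; the calibration is good to about 2 mm. A picture is of the moment at which its call begins. camera_model takes no time and is no camera call.
- close_job(): hands the job in, once; it reports no verdict.
The state is a dict: "time_s": time; "q": joint angles; "qvel": joint speeds; "joint_efforts": joint torques, N m; "position": TCP position; "tool_rot": TCP orientation; "ft_force": force on the tool from outside, world axes, zero at the start; "wrist_torque": the same for the moment, N m; "grip_width": finger opening in m.
Only numpy, scipy, OpenCV 4.12 (cv2) and the standard library are available. Lean on these libraries where they do the work, as an engineer would, in place of code of your own. Each camera call takes 0.05 s, during which the arm holds its last target. There are 200 camera calls.

### The job

On the jeweller's bench, lift the hinged bead tray by the round bar at its back so that only the front row, the two beads behind the low lip, rolls off into the steel bowl standing in front of it. The row behind must stay in its groove; then lower the tray back down level onto its stand and let go.

Things in the scene. Friction and masses are not known exactly. Their poses are not given: they have to be found in the camera images.
- handle (a point): Centre of the tray's round brass bar at its back: level, 12 mm thick, 70 mm free between two posts, 124 mm above the bench when the tray is level. The frame turns with the tray: y along the bar, z up when level, -x from the bar towards the pouring edge and bowl. The board's upper face lies 40 mm, its side walls' tops 24 mm, below the bar's axis.
- tray (a joint): Tilt of the tray (pale ribbed wooden board, 62 mm wide, on a fixed dark stand) in rad: 0 level, stop at 1.45. Axis parallel to the bar, through (-120, 0, -46) mm in the handle's frame; lifting swings the bar up and towards the bowl. Free hinge, tray about 0.35 kg, falls back by itself. The front row rolls off from about 0.53, the row behind spills from about 1.1: 0.7 to 0.87 is right.
- bowl_in (a point): Centre of the inner floor of the loose steel bowl, 104 mm across the rim and 42 mm high, that stands under the tray's pouring edge, in the right place already. (A similar empty bowl stands elsewhere on the bench, and a wooden tote with a wooden bar handle: neither is needed.)
- bead_front_a_center (a point): centre of one front-row bead, in the groove nearest the bowl, behind a lip 1.5 mm high; a plain round stone bead, 22 mm in diameter, 15 g; all four beads look alike. It rolls, so its axes mean nothing.
- bead_front_b_center (a point): centre of the other front-row bead; a plain round stone bead, 22 mm in diameter, 15 g; all four beads look alike. It rolls, so its axes mean nothing.
- bead_rear_a_center (a point): centre of one bead of the row behind, held by a 6 mm rib, 25 mm further from the bowl; a plain round stone bead, 22 mm in diameter, 15 g; all four beads look alike. It rolls, so its axes mean nothing.
- bead_rear_b_center (a point): centre of the other bead of the row behind; a plain round stone bead, 22 mm in diameter, 15 g; all four beads look alike. It rolls, so its axes mean nothing.
Things that resemble listed ones, but are neither listed nor needed, are in the scene too. Leave any purple look-alike of the part that bears bowl_in alone.

How it is judged (in metres and radians):
On the way, in this order (a step that is already met when the one before it is completed fails the run):
1. the tray is tipped by more than 20 degrees (value of joint tray above 0.35 rad), for 0.05 s.
2. both front-row beads lie in the bowl (horizontal distance between each of bead_front_a_center, bead_front_b_center and bowl_in below 0.047 m and z of bead_front_a_center in the frame of bowl_in between -0.002 and 0.04 m and z of bead_front_b_center in the frame of bowl_in between -0.002 and 0.04 m), for 0.2 s.
At the end, for the whole second after the job is handed in: Both front-row beads lie in the bowl (centres within 47 mm of its middle and below the rim), the bowl stands upright within 10 degrees, both beads of the row behind are within 20 mm of where they began, and the tray is back level within 3.4 degrees (all of step 2 and distance of each of bead_rear_a_center, bead_rear_b_center from where it was at the start of the episode below 0.02 m and value of joint tray below 0.06 rad and angle between bowl_in's own z axis and vertical below 0.17 rad); the robot touches nothing.
It also fails if it takes over 43 s, if anything falls off the work surface, if the arm or the gripper's body presses on something with over 40 N, if the wrist force passes 120 N, or if a joint passes its speed limit or range.

## Working session

There is one attempt and no reset: what is moved stays moved. The work goes in short steps, Python scripts to look and compute and a shell command to move; the robot and the scene stay as the last step left them, time stands still between calls to the robot, and variables do not carry over. Pictures are saved under pics/ and viewed, about 8 in all and at most 12, crops included, and the job is handed in when it is done.

```bash
mkdir -p pics
cat > h.py <<'E'
import numpy as np, cv2
from rig import env, eyes
def cam(n):
    m=eyes.camera_model(n); f=210/np.tan(np.radians(m['vfov']/2))
    return m,f,np.array(m['pose'])
def ray(n,u,v):
    m,f,P=cam(n); d=np.array([(u-m['cx'])/f,(v-m['cy'])/f]); s=d.copy()
    for _ in range(20): s=d/(1+m['k1']*(s@s))
    return P[:3,3],P[:3,:3]@np.array([s[0],-s[1],-1])
def onz(n,u,v,z):
    o,d=ray(n,u,v); return o+d*(z-o[2])/d[2]
def proj(n,p):
    m,f,P=cam(n); q=P[:3,:3].T@(np.array(p)-P[:3,3]); s=np.array([q[0],-q[1]])/-q[2]
    s=s*(1+m['k1']*(s@s)); return s[0]*f+m['cx'],s[1]*f+m['cy']
def snap(n,name):
    im=eyes.get_image(n)[:,:,::-1].copy(); cv2.imwrite(f'pics/{name}.png',im); return im
E
python3 -c "
from h import *
a=snap('top','t0');b=snap('side','s0')
for n in('top','side'):print(eyes.camera_model(n))
print(env.observe())"
```

```text
{'vfov': 57.18521019563619, 'cx': 276.2890666090076, 'cy': 212.9591504176154, 'k1': 0.007203079576695753, 'pose': array([[-2.87171836e-04,  9.94873859e-01, -1.01123302e-01,
         5.06672092e-01],
       [-9.99852640e-01,  1.45006239e-03,  1.71054410e-02,
         1.68277686e-02],
       [ 1.71643912e-02,  1.01113313e-01,  9.94726838e-01,
         7.67266664e-01],
       [ 0.00000000e+00,  0.00000000e+00,  0.00000000e+00,
         1.00000000e+00]])}
{'vfov': 52.17029380031986, 'cx': 277.33294597494177, 'cy': 210.11102990534948, 'k1': -0.024742992985935092, 'pose': array([[-0.99163024,  0.05356151, -0.1174761 ,  0.52686464],
       [-0.12790251, -0.53169556,  0.83722206,  0.55352194],
       [-0.01761864,  0.8452402 ,  0.53409604,  0.43533387],
       [ 0.        ,  0.        ,  0.        ,  1.        ]])}
{'time_s': 0.1, 'q': array([-7.59351056e+01,  2.18359525e+01,  7.43774426e+01, -3.37259461e-04,
        8.38573028e+01, -1.23368973e+01]), 'qvel': array([-0.06597299, -0.06620599, -0.17927158, -0.13475369, -0.11648194,
       -0.06841024]), 'joint_efforts': array([ 3.77738368e-03, -4.49219799e+01, -2.31658405e+01, -1.31583874e-04,
        3.60184633e-03,  1.11886445e-05]), 'position': array([ 0.24448986, -0.49239355,  0.23080202]), 'tool_rot': array([[-3.05543088e-04,  4.44663571e-01, -8.95697614e-01],
       [ 1.19549787e-03, -8.95696853e-01, -4.44663601e-01],
       [-9.99999239e-01, -1.20666848e-03, -2.57920371e-04]]), 'ft_force': array([ 0.01366371,  1.20961374, -0.52623446]), 'wrist_torque': array([ 0.02954024, -0.0428914 , -0.02418979]), 'grip_width': 0.08514273020065204}
```

View pics/t0.png

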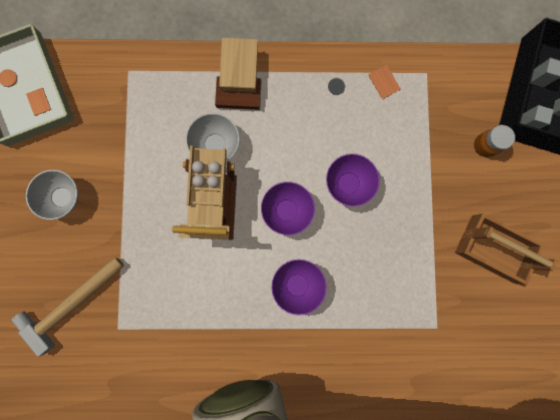

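View pics/s0.png

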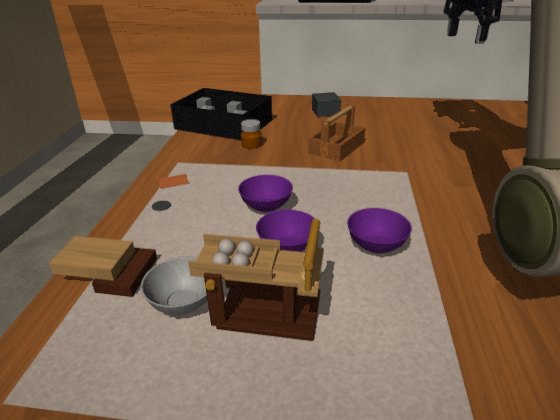

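The top view shows the bar at about (173–228, 230), the beads at (198–214, 168–182) and the steel bowl at (213, 140). In the side view the bar runs from (317, 222) to (309, 288). Next I'll mask the bar.

Run:
```python
from h import *
t=cv2.imread('pics/t0.png');s=cv2.imread('pics/s0.png')
for n,im,(x0,x1,y0,y1) in(('top',t,(160,245,215,245)),('side',s,(295,330,212,300))):
    hsv=cv2.cvtColor(im,cv2.COLOR_BGR2HSV)[y0:y1,x0:x1]
    m=cv2.inRange(hsv,(12,170,90),(30,255,255))
    k,l,st,c=cv2.connectedComponentsWithStats(m); i=1+st[1:,4].argmax()
    ys,xs=np.where(l==i); print(n,cv2.minAreaRect(np.c_[xs+x0,ys+y0].astype(np.float32)),st[i],)
    if n=='top':
        b=cv2.boxPoints(cv2.minAreaRect(np.c_[xs+x0,ys+y0].astype(np.float32)))
        print([onz('top',*p,0.124).round(4) for p in b])
for p in((173,230),(228,230),(190,151),(227,151),(213,140)): print(p,onz('top',*p,0.124 if p[1]>200 else .1).round(4))
A=cv2.resize(t[125:255,155:255],None,fx=4,fy=4,interpolation=2)
B=cv2.resize(s[205:340,180:335],None,fx=2.6,fy=4*130/135,interpolation=2)
cv2.imwrite('pics/c0.png',np.hstack([A,cv2.resize(B,(400,520))]))
```

```text
top ((184.5, 231.5), (3.0, 1.0), 0.0) [23 16  4  2  5]
[array([0.54  , 0.1609, 0.124 ]), array([0.5417, 0.1609, 0.124 ]), array([0.5417, 0.156 , 0.124 ]), array([0.54  , 0.1559, 0.124 ])]
side ((309.3495788574219, 254.41607666015625), (10.39767074584961, 71.6959457397461), 7.352379322052002) [  8   7  16  72 561]
(173, 230) [0.5433 0.1775 0.124 ]
(228, 230) [0.5434 0.0863 0.124 ]
(190, 151) [0.684  0.1574 0.1   ]
(227, 151) [0.6843 0.0924 0.1   ]
(213, 140) [0.7041 0.1173 0.1   ]
```

View pics/c0.png

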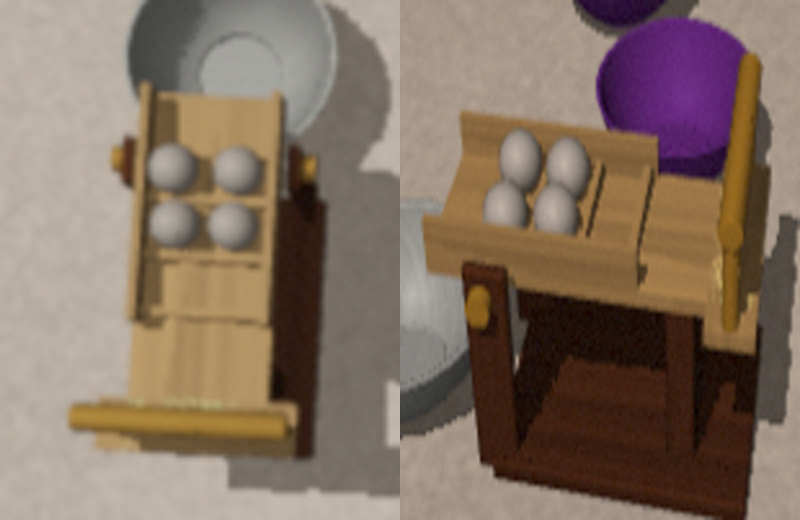

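Run:
```python
from h import *
T=lambda x,y,z:onz('top',155+x/4-.4,125+y/4-.4,z)
a,b=T(70,417,.124),T(287,428,.124); print('bar',a,b,(a+b)/2,np.linalg.norm(a-b),'dir',np.degrees(np.arctan2(*(a-b)[:2])))
for n,(p,q) in dict(lw=((147,85),(133,318)),rw=((281,93),(268,322))).items():
    A,B=T(*p,.1),T(*q,.1); print(n,A,B,np.degrees(np.arctan2(*(A-B)[1::-1])))
m=(a+b)/2
print('side proj',proj('side',a),proj('side',b),'seen near(309,264) far(315,222)')
for q in((309,264),(315.5,222)):print(onz('side',*q,.124))
print('bowl',onz('top',213,140,.04))
print('bead tops',[T(x,y,.095).round(4) for x,y in((172,168),(238,170),(173,224),(232,226))])
```

```text
bar [0.54525401 0.17904586 0.124     ] [0.54072387 0.08899999 0.124     ] [0.54298894 0.13402293 0.124     ] 0.09015974717500345 dir 2.88007983047534
lw [0.69331747 0.15522347 0.1       ] [0.5897547 0.1590407 0.1      ] -2.1109175761691006
rw [0.68999754 0.09621331 0.1       ] [0.5881138  0.10053038 0.1       ] -2.4263171655149733
side proj (np.float64(308.59563000302046), np.float64(266.2027818665886)) (np.float64(316.7316347851144), np.float64(221.99121901405576)) seen near(309,264) far(315,222)
[0.54505893 0.17513411 0.124     ]
[0.54231061 0.08918265 0.124     ]
bowl [0.72184646 0.12634513 0.04      ]
bead tops [array([0.6572, 0.1444, 0.095 ]), array([0.6564, 0.1153, 0.095 ]), array([0.6321, 0.1435, 0.095 ]), array([0.6313, 0.1176, 0.095 ])]
```

```bash
python3 -m pendant '{"travel":[[13,31,0],[13,31,0],[13,31,0],[13,31,0],[13,31,0],[13,31,0],[13,31,0],[13,31,0],[13,31,0],[13,31,0],[13,31,0],[13,31,0],[13,31,0],[13,31,0],[13,31,0],[13,31,0],[13,31,0],[13,31,0],[13,31,0],[13,31,0]],"delta_rot":[[0,0,0.0532],[0,0,0.0532],[0,0,0.0532],[0,0,0.0532],[0,0,0.0532],[0,0,0.0532],[0,0,0.0532],[0,0,0.0532],[0,0,0.0532],[0,0,0.0532],[0,0,0.0532],[0,0,0.0532],[0,0,0.0532],[0,0,0.0532],[0,0,0.0532],[0,0,0.0532],[0,0,0.0532],[0,0,0.0532],[0,0,0.0532],[0,0,0.0532]]}' 45 40
python3 -m pendant '{"travel":[[0,0,0],[0,0,0],[0,0,0],[0,0,0],[0,0,0],[0,0,0],[0,0,0],[0,0,0],[0,0,0],[0,0,0],[0,0,0],[0,0,0]],"delta_rot":[[-0.0025,-0.055,0],[-0.0025,-0.055,0],[-0.0025,-0.055,0],[-0.0025,-0.055,0],[-0.0025,-0.055,0],[-0.0025,-0.055,0],[-0.0025,-0.055,0],[-0.0025,-0.055,0],[-0.0025,-0.055,0],[-0.0025,-0.055,0],[0,0,0],[0,0,0]]}'
python3 -c "
from h import *
print(env.observe()['q'])"
```

```text
time_s: 1.77
position: [0.5047, 0.1292, 0.2311]
tool_rot: [[-0.001, 0.999, -0.043], [-0.0, -0.043, -0.999], [-1.0, -0.001, 0.0]]
ft_force: [0.3, -0.8, 0.2]
grip_width: 0.045
time_s: 2.77
position: [0.5041, 0.1274, 0.2311]
tool_rot: [[0.521, 0.852, -0.046], [-0.024, -0.039, -0.999], [-0.853, 0.521, -0.0]]
ft_force: [0.4, -0.3, 0.6]
grip_width: 0.0451
[  2.46368576   8.21367093 100.64611533  -4.11868207  39.88497211
   7.51057077]
```

```bash
python3 -m pendant '{"travel":[[1,1,-9],[1,1,-9],[1,1,-9],[1,1,-9],[1,1,-9],[2,1,-10],[3,0,-5],[3,0,-5],[3,0,-5],[0,0,0]],"delta_rot":[[0,0,0],[0,0,0],[0,0,0],[0,0,0],[0,0,0],[0,0,0],[0,0,0],[0,0,0],[0,0,0],[0,0,0]]}'
python3 - <<'E'
from h import *
t=snap('top','t1');s=snap('side','s1')
A=cv2.resize(t[140:270,145:245],(400,520),interpolation=2)
B=cv2.resize(s[160:315,215:370],(400,520),interpolation=2)
cv2.imwrite('pics/c1.png',np.hstack([A,B]))
E
```

```text
time_s: 3.6
position: [0.5211, 0.1332, 0.1606]
tool_rot: [[0.522, 0.852, -0.046], [-0.024, -0.039, -0.999], [-0.853, 0.522, -0.0]]
ft_force: [-0.7, 0.0, -0.1]
grip_width: 0.0449
```

View pics/c1.png

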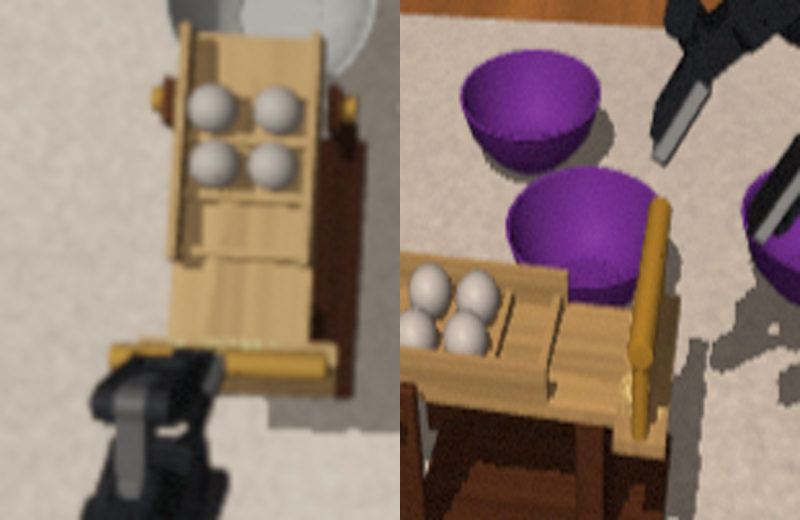

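Both views show the open fingers straddling the bar: the fingertip in the top crop is near (200, 370), with the bar centre at (218, 358). So I'll go in and grip.

```bash
python3 -m pendant '{"travel":[[4,0,-6.6],[4,0,-6.6],[4,0,-6.6],[4,0,-6.6],[4,0,-6.6],[4,0,-6.6],[4,-1,-6.6],[4,0,-6.6],[0,0,0],[0,0,0]],"delta_rot":[[0,0,0],[0,0,0],[0,0,0],[0,0,0],[0,0,0],[0,0,0],[0,0,0],[0,0,0],[0,0,0],[0,0,0]]}'
python3 -m pendant '{"travel":[[0,0,0],[0,0,0],[0,0,0],[0,0,0],[0,0,0],[0,0,0],[0,0,0],[0,0,0],[0,0,0],[0,0,0]],"delta_rot":[[0,0,0],[0,0,0],[0,0,0],[0,0,0],[0,0,0],[0,0,0],[0,0,0],[0,0,0],[0,0,0],[0,0,0]]}' 0 40
python3 - <<'E'
from h import *
t=snap('top','t2');s=snap('side','s2')
A=cv2.resize(t[140:270,145:245],(400,520),interpolation=2)
B=cv2.resize(s[160:315,215:370],(400,520),interpolation=2)
cv2.imwrite('pics/c2.png',np.hstack([A,B]))
E
```

```text
time_s: 4.53
position: [0.5526, 0.1323, 0.108]
tool_rot: [[0.522, 0.852, -0.046], [-0.024, -0.039, -0.999], [-0.853, 0.522, -0.0]]
ft_force: [0.2, 0.8, 0.3]
grip_width: 0.045
time_s: 5.37
position: [0.5528, 0.1324, 0.1092]
tool_rot: [[0.524, 0.851, -0.046], [-0.024, -0.039, -0.999], [-0.851, 0.525, -0.0]]
ft_force: [-2.0, -0.8, 5.5]
grip_width: 0.0102
```

View pics/c2.png

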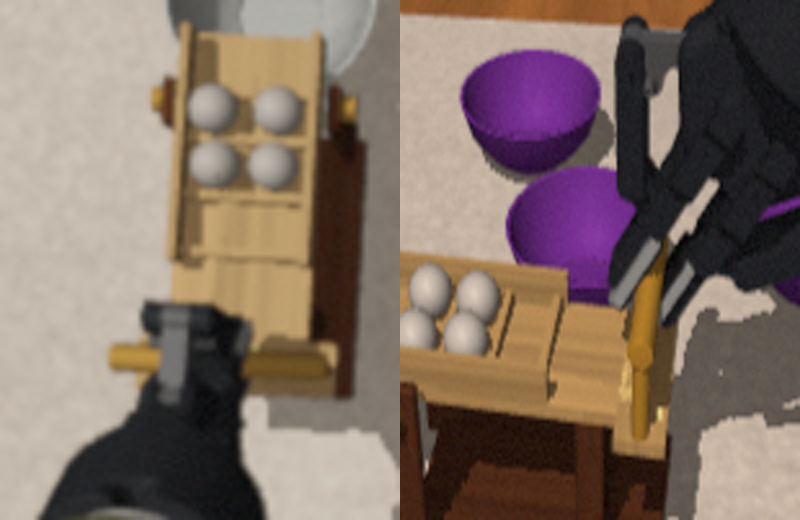

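Run:
```python
import numpy as np
a=np.arange(27)*.03; r=(-110.1,29.8)
F=r[0]*np.cos(a)+r[1]*np.sin(a); Z=-r[0]*np.sin(a)+r[1]*np.cos(a)
f=np.array([.999,-.045])
P=np.c_[np.outer(F,f),Z]; P=np.round(P-P[0],1); D=np.diff(P,axis=0).round(1)
print(D[:14].tolist());print(D[14:].tolist());print(P[14],P[-1])
```

```text
[[0.9, -0.0, 3.3], [1.1, -0.1, 3.2], [1.1, 0.0, 3.3], [1.3, -0.1, 3.2], [1.3, -0.1, 3.1], [1.4, 0.0, 3.1], [1.5, -0.1, 3.1], [1.6, -0.1, 3.0], [1.7, 0.0, 3.0], [1.8, -0.1, 2.9], [1.9, -0.1, 2.9], [1.9, -0.1, 2.8], [2.1, -0.1, 2.7], [2.1, -0.1, 2.7]]
[[2.2, -0.1, 2.6], [2.3, -0.1, 2.6], [2.3, -0.1, 2.5], [2.5, -0.1, 2.4], [2.5, -0.1, 2.3], [2.5, -0.1, 2.3], [2.7, -0.1, 2.1], [2.7, -0.2, 2.1], [2.7, -0.1, 2.1], [2.8, -0.1, 1.9], [2.9, -0.1, 1.9], [2.9, -0.2, 1.7]]
[21.7 -1.  42.3] [52.7 -2.4 68.8]
```

Rotation about +l = (0.045, 0.999, 0), i.e. 0.03 rad per row → (0.0013, 0.03, 0).

```bash
python3 -m pendant '{"travel":[[0.9,0,3.3],[1.1,-0.1,3.2],[1.1,0,3.3],[1.3,-0.1,3.2],[1.3,-0.1,3.1],[1.4,0,3.1],[1.5,-0.1,3.1],[1.6,-0.1,3.0],[1.7,0,3.0],[1.8,-0.1,2.9],[1.9,-0.1,2.9],[1.9,-0.1,2.8],[2.1,-0.1,2.7],[2.1,-0.1,2.7],[0,0,0]],"delta_rot":[[0.0013,0.03,0],[0.0013,0.03,0],[0.0013,0.03,0],[0.0013,0.03,0],[0.0013,0.03,0],[0.0013,0.03,0],[0.0013,0.03,0],[0.0013,0.03,0],[0.0013,0.03,0],[0.0013,0.03,0],[0.0013,0.03,0],[0.0013,0.03,0],[0.0013,0.03,0],[0.0013,0.03,0],[0,0,0]]}'
```

```text
time_s: 6.72
position: [0.5743, 0.1315, 0.1509]
tool_rot: [[0.127, 0.991, -0.046], [-0.006, -0.045, -0.999], [-0.992, 0.127, 0.001]]
ft_force: [-4.8, 0.1, 2.7]
grip_width: 0.0104
```

```bash
python3 -m pendant '{"travel":[[2.2,-0.1,2.6],[2.3,-0.1,2.6],[2.3,-0.1,2.5],[2.5,-0.1,2.4],[2.5,-0.1,2.3],[2.5,-0.1,2.3],[2.7,-0.1,2.1],[2.7,-0.2,2.1],[2.7,-0.1,2.1],[2.8,-0.1,1.9],[2.9,-0.1,1.9],[2.9,-0.2,1.7],[0,0,0],[0,0,0],[0,0,0],[0,0,0],[0,0,0],[0,0,0]],"delta_rot":[[0.0013,0.03,0],[0.0013,0.03,0],[0.0013,0.03,0],[0.0013,0.03,0],[0.0013,0.03,0],[0.0013,0.03,0],[0.0013,0.03,0],[0.0013,0.03,0],[0.0013,0.03,0],[0.0013,0.03,0],[0.0013,0.03,0],[0.0013,0.03,0],[0,0,0],[0,0,0],[0,0,0],[0,0,0],[0,0,0],[0,0,0]]}'
python3 - <<'E'
from h import *
t=snap('top','t3');s=snap('side','s3')
A=cv2.resize(t[90:220,150:250],(400,520),interpolation=2)
B=cv2.resize(s[180:335,130:330],(400,520),interpolation=2)
cv2.imwrite('pics/c3.png',np.hstack([A,B]))
E
```

```text
time_s: 8.22
position: [0.605, 0.1301, 0.1774]
tool_rot: [[-0.228, 0.973, -0.045], [0.009, -0.044, -0.999], [-0.974, -0.228, 0.002]]
ft_force: [-3.5, 0.9, 4.5]
grip_width: 0.0105
```

View pics/c3.png

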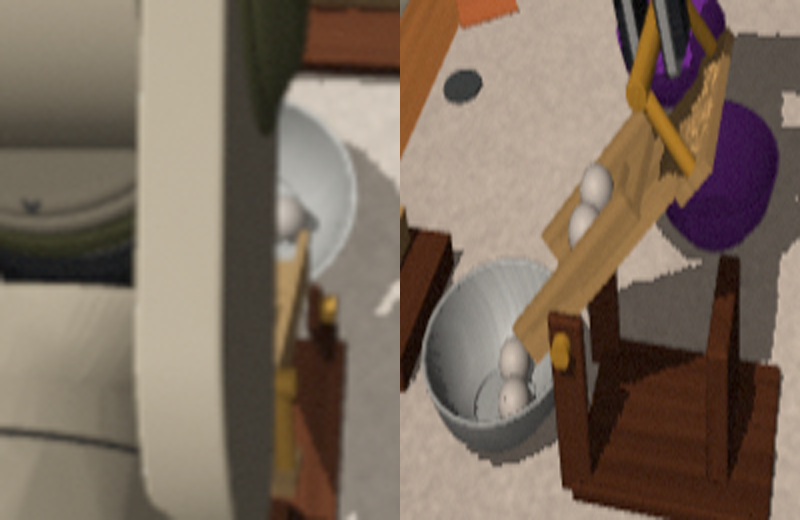

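The front beads are in the bowl (side crop (514, 358) and (514, 398)), and the rear pair is still in its groove at (597, 186) and (585, 225). Now I lower along the same arc.

```bash
python3 -m pendant '{"travel":[[-2.9,0.2,-1.7],[-2.9,0.1,-1.9],[-2.8,0.1,-1.9],[-2.7,0.1,-2.1],[-2.7,0.2,-2.1],[-2.7,0.1,-2.1],[-2.5,0.1,-2.3],[-2.5,0.1,-2.3],[-2.5,0.1,-2.4],[-2.3,0.1,-2.5],[-2.3,0.1,-2.6],[-2.2,0.1,-2.6]],"delta_rot":[[-0.0013,-0.03,0],[-0.0013,-0.03,0],[-0.0013,-0.03,0],[-0.0013,-0.03,0],[-0.0013,-0.03,0],[-0.0013,-0.03,0],[-0.0013,-0.03,0],[-0.0013,-0.03,0],[-0.0013,-0.03,0],[-0.0013,-0.03,0],[-0.0013,-0.03,0],[-0.0013,-0.03,0]]}'
python3 -m pendant '{"travel":[[-2.1,0.1,-2.7],[-2.1,0.1,-2.7],[-1.9,0.1,-2.8],[-1.9,0.1,-2.9],[-1.8,0.1,-2.9],[-1.7,0,-3.0],[-1.6,0.1,-3.0],[-1.5,0.1,-3.1],[-1.4,0,-3.1],[-1.3,0.1,-3.1],[-1.3,0.1,-3.2],[-1.1,0,-3.3],[-1.1,0.1,-3.2],[-0.9,0,-2.8],[0,0,0],[0,0,0],[0,0,0]],"delta_rot":[[-0.0013,-0.03,0],[-0.0013,-0.03,0],[-0.0013,-0.03,0],[-0.0013,-0.03,0],[-0.0013,-0.03,0],[-0.0013,-0.03,0],[-0.0013,-0.03,0],[-0.0013,-0.03,0],[-0.0013,-0.03,0],[-0.0013,-0.03,0],[-0.0013,-0.03,0],[-0.0013,-0.03,0],[-0.0013,-0.03,0],[-0.0013,-0.03,0],[0,0,0],[0,0,0],[0,0,0]]}'
```

```text
time_s: 9.32
position: [0.5738, 0.1315, 0.1504]
tool_rot: [[0.13, 0.99, -0.046], [-0.007, -0.045, -0.999], [-0.991, 0.131, 0.001]]
ft_force: [-1.4, 0.1, 0.1]
grip_width: 0.0106
time_s: 10.73
position: [0.5528, 0.1324, 0.1092]
tool_rot: [[0.523, 0.851, -0.046], [-0.024, -0.039, -0.999], [-0.852, 0.524, -0.0]]
ft_force: [-2.2, 1.6, 3.3]
grip_width: 0.0103
```

```bash
python3 -m pendant '{"travel":[[0,0,0],[0,0,0],[0,0,0],[0,0,0],[0,0,0],[0,0,0],[0,0,0],[0,0,0]],"delta_rot":[[0,0,0],[0,0,0],[0,0,0],[0,0,0],[0,0,0],[0,0,0],[0,0,0],[0,0,0]]}' 45
python3 -m pendant '{"travel":[[-2,0,3.3],[-4,0.2,6.6],[-4,0.2,6.6],[-4,0.2,6.6],[-6,0.3,9.9],[-6,0.3,9.9],[-6,0.3,9.9],[-6,0.3,9.9],[-6,0.3,9.9],[-6,0.3,9.9],[-10,-20,0],[-10,-30,0],[-10,-30,0],[-10,-30,0],[-10,-30,0],[-10,-30,0],[-10,-20,0],[0,0,0],[0,0,0],[0,0,0]],"delta_rot":[[0,0,0],[0,0,0],[0,0,0],[0,0,0],[0,0,0],[0,0,0],[0,0,0],[0,0,0],[0,0,0],[0,0,0],[0,0,0],[0,0,0],[0,0,0],[0,0,0],[0,0,0],[0,0,0],[0,0,0],[0,0,0],[0,0,0],[0,0,0]]}'
python3 - <<'E'
from h import *
t=snap('top','t4');s=snap('side','s4')
A=cv2.resize(t[125:255,155:255],(400,520),interpolation=2)
B=cv2.resize(s[205:340,130:335],(400,520),interpolation=2)
cv2.imwrite('pics/c4.png',np.hstack([A,B]))
E
```

```text
time_s: 11.4
position: [0.5526, 0.1324, 0.109]
tool_rot: [[0.523, 0.851, -0.046], [-0.024, -0.039, -0.999], [-0.852, 0.523, -0.0]]
ft_force: [0.3, -0.4, 0.3]
grip_width: 0.0448
time_s: 13.07
position: [0.4325, -0.0547, 0.192]
tool_rot: [[0.523, 0.851, -0.046], [-0.024, -0.039, -0.999], [-0.852, 0.524, -0.0]]
ft_force: [0.3, -0.5, -0.3]
grip_width: 0.0449
```

View pics/c4.png

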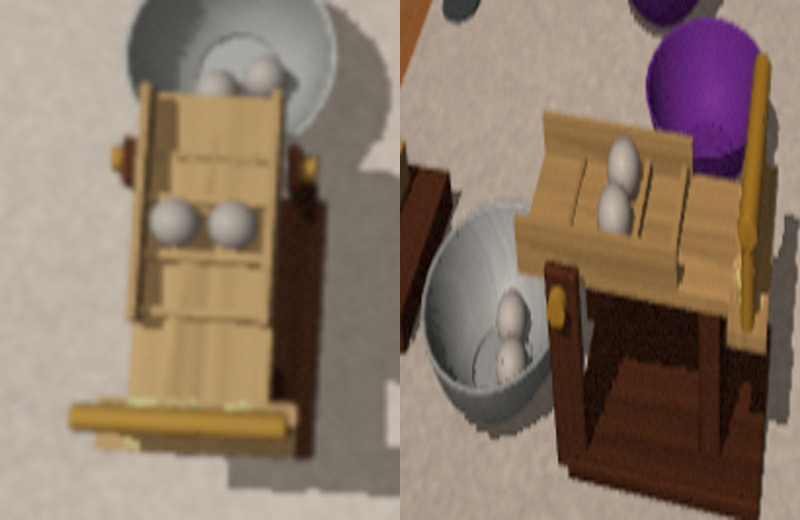

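The two front beads lie in the bowl, at about (216, 82) and (264, 75) in the top crop. The rear beads are at (173, 222) and (233, 225), the same as before, and the tray sits as it did at the start.

```bash
python3 -c "
from rig import close_job
print(close_job())"
```

```text
the job is handed in; nothing more can be done
None
```

I gripped the bar with the tool pitched forward and swung the tray up about its hinge to roughly 0.78 rad. Both front beads rolled into the steel bowl. I then lowered the tray along the same arc, let go and backed away, and handed the job in at about 13 s.

The last checks were:
- **Front beads:** both lie in the bowl, which is upright and where it started.
- **Rear beads:** both are within about a millimetre of where they began, judged by eye from the top view.
- **Tray:** it looks level. The tool height before release was 0.1092 m, the same as when I first gripped the bar.
- **Contact and forces:** the robot touches nothing. The force readings at the end of each move never went above about 6 N.

No checks failed or disagreed. I did not compute the beads' distances from the bowl centre; the two pictures were the only check on that. The hand-in gave no verdict.

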